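Lay the retaining bar over the pump's delivery valves and latch it

ROBOT

A 6-joint arm with a two-finger parallel gripper is mounted at the origin on the work surface. World frame = base frame: x ahead of the robot, y to its left, z up, the work surface at z = 0. Lengths are in m, angles in rad, forces in N, time in s.
With the tool pointing down it reaches from about 0.3 to 0.775 m from the base axis. Payload 14.6 kg.
Tool frame: the origin (TCP) lies at the centre of the arm's flange, where the gripper is bolted on; the fingertips stand 199 mm ahead of it and the grasp point (between the pads) lies 180 mm ahead of it; z points along the fingers, y is the line along which they close (so a half turn about z gives the same grasp; the last joint's range is limited). The gripper opens to 94 mm and grips with 3 to 60 N. Pads are 16 mm wide; open, the fingers measure 119 mm over their backs; the gripper's body (75 mm by 177 mm) begins 78 mm behind the grasp point.
Start: joints at [-1.277, 0.3, 1.521, -0, 1.321, -0.067], TCP at [0.194, -0.515, 0.405] pointing down, gripper open.
Joint ranges: [-3.03, 3.03], [-0.79, 2.21], [0.23, 2.52], [-1.04, 4.18], [0, 3.07], [-2.55, 2.55]. Speed limits (rad/s): [2.22, 2.22, 2.57, 3.14, 3.14, 3.14].

INTERFACE

Orientations are given as [roll, pitch, yaw] about the fixed x, y, z axes, in that order (R = Rz(yaw) Ry(pitch) Rx(roll)).
In Python, from station import ctrl gives the robot as it stands. The module is installed in compiled form; this text tells all that it offers.
- The arm moves only by the tool servo_tool, never from a script. Its argument "motion" is a list of rows, each a list of 5 numbers: the closure, from 0 (fully open) to 1 (shut), then the shift along the world's x, y, z in cm, then the turn about the world's z in degrees. A call has 1 to 20 rows; each row is the pose to reach, as a shift and turn from the pose commanded when the call began; what a row does not reach only later rows make up. A row lasts 1/8 s, in which the tool goes at most 62.5 mm and 10.7 degrees, less where a joint would pass 70% of its speed; a pose out of reach is approached as far as the arm can. A call with a gripper value outside its range is refused whole. The fingers move at their own pace and stop on an object; "squeeze" is the grip in N (left out, the last holds). Time passes only in rows, so rows that repeat a pose let the fingers close. It gives the time, the measured TCP pose, the force, the opening and the grip force at its end, in the units of the state.
- ctrl.get_obs(): the state, without advancing time (a new reading comes with each control period).
- ctrl.camera(name): name is "scene" or "top"; returns a dict with "image" (480x640x3 uint8, red, green, blue), "fx", "fy", "cx", "cy" (pixels), "camera_from_world" (4x4, takes a point from world to camera coordinates). Camera axes: x right, y up, looking along -z (the intrinsics and any distortion apply to the point x, -y, -z); pixel columns grow to the right and rows downward; lengths in m; the calibration is good to about 2 mm. A picture is of the moment at which its call begins. There is no depth.
- ctrl.hand_in(): hands the job in; it is judged then, once.
The state is a dict: "time_s": time; "qpos": joint angles; "joint_vel": joint speeds; "tau": joint torques, N m; "ee_pos": TCP position; "eef_rot": TCP orientation; "force": force on the tool from outside, world axes, zero at the start; "moment": the same for the moment, N m; "grip_width": finger opening in m; "grip_force": force on a finger pad.
Only numpy, scipy, OpenCV 4.12 (cv2) and the standard library are available. Lean on these libraries where they do the work, as an engineer would, in place of code of your own. Each camera call takes 0.05 s, during which the arm holds its last target. There are 200 camera calls.

TASK

Pick up the retaining bar with the orange grip and lay it across the two posts of the leaning pump stand, grip upwards, fully down in both saddles and centred between the posts; set it down rather than dropping it. Let go of it, then swing both red latches all the way shut over its ends. Leave the wrench, the blue tin and the brass valve where they are.

Things in the scene. Friction and masses are not known exactly. Their poses are not given: they have to be found in the camera images.
- bar: Loose retaining bar, about 0.28 kg, lying level on the 3 mm rubber mat: aluminium bar 30 x 210 x 12 mm (its x, y, z) with an orange grip block 30 x 60 x 34 mm on the middle of its top (z = 12 to 46 mm, flush with the bar's long sides). Origin: centre of the underside; y along the bar, z up through the grip. The same either way round.
- seat (a point): Where the bar's origin belongs: midway between the two saddles at floor level, 165 mm above the bench. y runs from post to post (+y = left as the robot sees it); z is square to the saddle floors and leans 32 degrees from vertical towards the robot; x points up the slope, away from the robot. With the bar home its z lies along this z, its y along this y, either way round.
- stand: Green pump stand, fixed; origin on the bench under the seat. Its saddles are the tops of two steel posts at seat y = +85 and -85 mm, 28 mm long in y, with side cheeks 33 mm apart up to 6 mm high, flaring to about 42 mm at 12 mm. Nothing stops the bar along y. The pump's four valves between the posts stay 4 mm below the bar; above it is free space until the latches shut.
- latch_left (a joint): Angle of the left (+y) red latch, rad: 0 = shut (hard stop), arm along the seat's -x, across the bar's end, 2 mm above it; it grows as the arm swings outwards (1.57 = along the seat's +y), to 2.3. Starts at 1.5 to 2.1 and stays where left (friction 0.06 N m). Turns in the seat's x-y plane about a pivot at seat x = 36, y = +85 mm.
- latch_right (a joint): The same for the right (-y) latch, a mirror image: pivot at seat x = 36, y = -85 mm; 0 = shut, grows as the arm swings outwards (1.57 = along the seat's -y). Starts at 1.5 to 2.1.
- latch_left_knob (a point): Grip point on the left latch's upright round black knob: on its axis, 62 mm from the pivot, 44 mm above the seat plane. The knob is 16 mm across, parallel to the seat's z, from z = 20 mm (top of the flat red arm, 16 mm wide) to 58 mm. This point's z is the seat's z.
- latch_right_knob (a point): The same for the right latch's knob.
- wrench: Steel wrench 170 mm long lying on the mat beyond the bar; origin at the middle of its underside, x along it. Leave alone.
- tin: Small blue open tin, 60 mm across, 45 mm high, on the bench on the robot's side of the stand; origin at the centre of its underside. Leave alone.
- valve: Spare brass delivery valve standing on the bench on the robot's side of the stand, 30 mm across, 52 mm high; origin at the centre of its underside. Leave alone.
Mind the look-alikes: they are no part of the job. What is meant by the bar is not green, and is the smaller of those in its own colour.

How it is judged:
By the outcome, as a careful person would: the job done as asked, in the order asked, and still so for the second after the job is handed in, with the robot touching nothing.
It also fails if it takes over 64 s, if anything falls off the work surface, if the arm or the gripper's body presses on something with over 40 N, if the wrist force passes 120 N, or if a joint passes its speed limit or range.

## Working session

There is one attempt and no reset: what is moved stays moved. The work goes in short steps, Python scripts to look and compute and a tool call to move; the robot and the scene stay as the last step left them, time stands still between calls to the robot, and variables do not carry over. Pictures are saved under pics/ and viewed, at most 10 in all, crops included, and the job is handed in when it is done.

Besides the shell and the picture viewer there is one more tool, called after "Emit:" as name(argument=value, ...), one argument or row to a line, values as JSON. servo_tool: Moves the arm, as the interface text tells. Its arguments: {"type":"object","properties":{"motion":{"type":"array","items":{"type":"array","items":{"type":"number"}}},"squeeze":{"type":"number"}},"required":["motion"]}

```bash
mkdir -p pics; ls
python3 - <<'E'
from station import ctrl
import cv2,numpy as np
for n in("scene","top"):
    c=ctrl.camera(n); cv2.imwrite(f"pics/{n}0.png",c["image"][:,:,::-1])
    print(n,{k:(np.round(v,4).tolist() if k!="image" else 0) for k,v in c.items()})
o=ctrl.get_obs();print(o)
E
```

```text
pics
scene {'image': 0, 'fx': 471.5914, 'fy': 471.5914, 'cx': 318.6475, 'cy': 234.7697, 'camera_from_world': [[0.6971, 0.7169, 0.0032, -0.3977], [-0.5729, 0.5543, 0.6038, 0.1208], [0.4311, -0.4228, 0.7971, -1.154], [0.0, 0.0, 0.0, 1.0]]}
top {'image': 0, 'fx': 464.1488, 'fy': 464.1488, 'cx': 326.2219, 'cy': 243.6264, 'camera_from_world': [[-0.025, -0.9997, 0.0035, 0.086], [0.999, -0.0249, 0.0369, -0.4454], [-0.0368, 0.0044, 0.9993, -1.2198], [0.0, 0.0, 0.0, 1.0]]}
{'time_s': 0.1, 'qpos': array([-1.27661088e+00,  3.00435868e-01,  1.52151380e+00, -3.92797125e-06,
        1.32071033e+00, -6.65911518e-02]), 'joint_vel': array([-0.00183702, -0.00178749, -0.00035595,  0.00046829, -0.00027019,
       -0.0003436 ]), 'tau': array([ 2.95298989e-03, -5.32640648e+01, -3.53281438e+01,  7.10438169e-02,
        2.34705757e-02, -6.71090243e-05]), 'ee_pos': array([ 0.19414482, -0.51456809,  0.404134  ]), 'eef_rot': array([-3.14052742e+00, -6.72272464e-05,  3.60777541e-01]), 'force': array([-0.9134068 ,  0.4322395 ,  0.68210417]), 'moment': array([-0.01866954, -0.02144032, -0.01522962]), 'grip_force': 0.0, 'grip_width': 0.0938963051785851}
```

View pics/scene0.png

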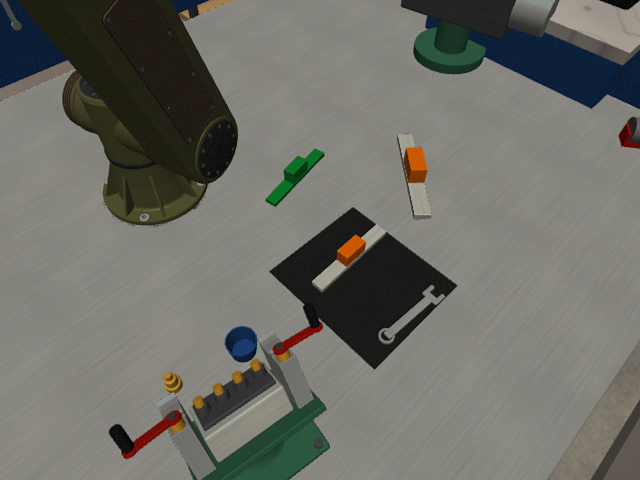

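View pics/top0.png

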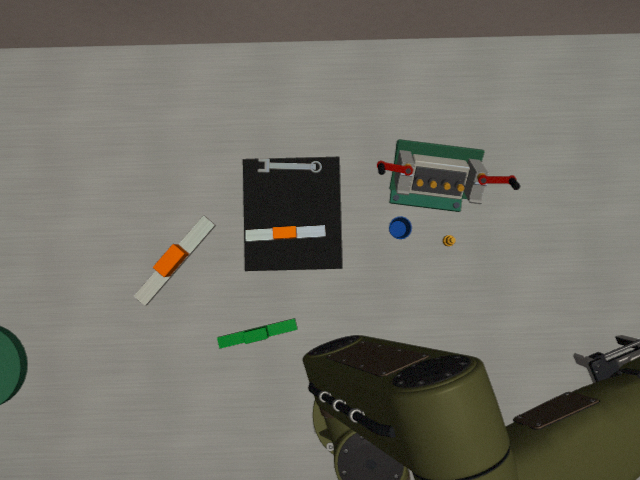

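The bar candidates in the top view are the orange-gripped bar on the mat at (285,232), a larger orange-gripped bar off the mat at (172,260), and a green one at (258,333). The bar on the mat is the one meant: it isn't green, and it's the smaller of the two orange ones. The stand is at about (435,175), with its latches open at knobs (381,167) and (515,183). I'll confirm with enlarged crops.

```bash
cat > h.py <<'E'
from station import ctrl
import cv2,numpy as np
def load(n): return ctrl.camera(n)
def crop(im,x0,y0,w,h,s):
    c=cv2.resize(im[y0:y0+h,x0:x0+w,::-1],None,fx=s,fy=s,interpolation=cv2.INTER_CUBIC)
    for x in range(-(-x0//10)*10,x0+w,10):
        cv2.line(c,((x-x0)*s,0),((x-x0)*s,6),(255,255,0),1); cv2.putText(c,str(x),((x-x0)*s,16),0,.35,(255,255,0),1)
    for y in range(-(-y0//10)*10,y0+h,10):
        cv2.line(c,(0,(y-y0)*s),(6,(y-y0)*s),(255,255,0),1); cv2.putText(c,str(y),(8,(y-y0)*s+4),0,.35,(255,255,0),1)
    return c
def proj(c,P):
    T=np.array(c["camera_from_world"]); P=np.atleast_2d(P); q=P@T[:3,:3].T+T[:3,3]
    return np.c_[c["cx"]+c["fx"]*q[:,0]/-q[:,2], c["cy"]-c["fy"]*q[:,1]/-q[:,2]]
def ray(c,u,v,z):   # world point on plane z
    T=np.array(c["camera_from_world"]); R=T[:3,:3]; o=-R.T@T[:3,3]
    d=R.T@np.array([(u-c["cx"])/c["fx"],-(v-c["cy"])/c["fy"],-1]); return o+d*(z-o[2])/d[2]
E
python3 - <<'E'
from h import *
t=load("top");s=load("scene")
np.savez("c0.npz",t=t,s=s)
a=np.vstack([crop(t["image"],238,208,100,50,6),crop(s["image"],305,217,100,50,6)])
cv2.imwrite("pics/c1.png",a)
cv2.imwrite("pics/c2.png",np.vstack([crop(t["image"],370,132,158,86,5)[:, :790],]))
cv2.imwrite("pics/c3.png",crop(s["image"],100,295,230,180,3))
E
```

```text
(no output)
```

View pics/c1.png

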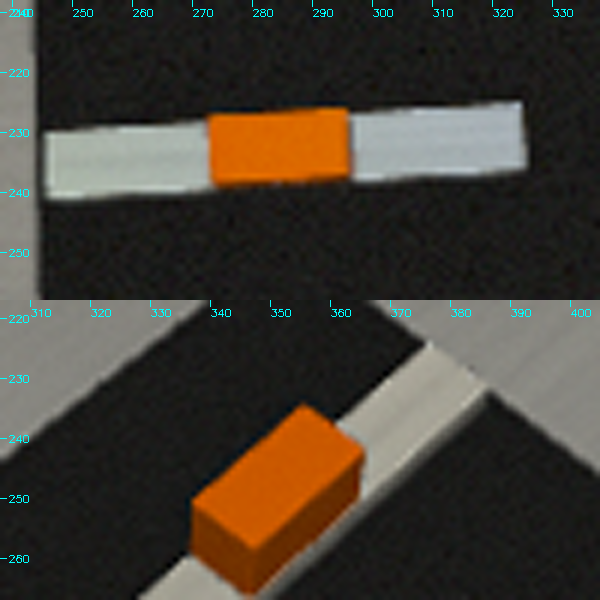

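View pics/c2.png

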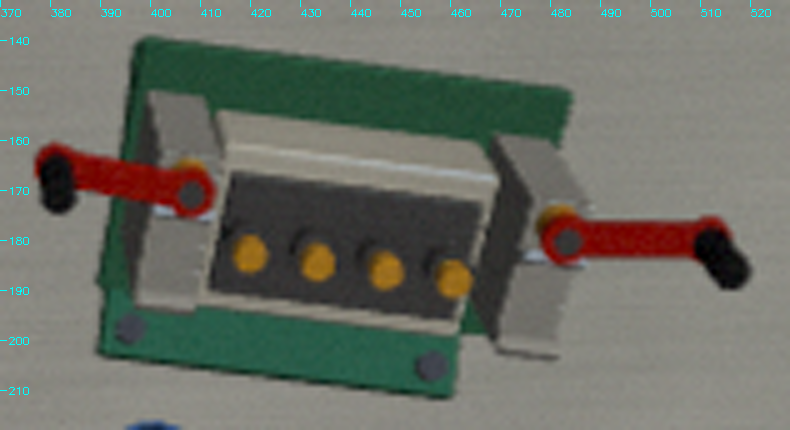

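View pics/c3.png

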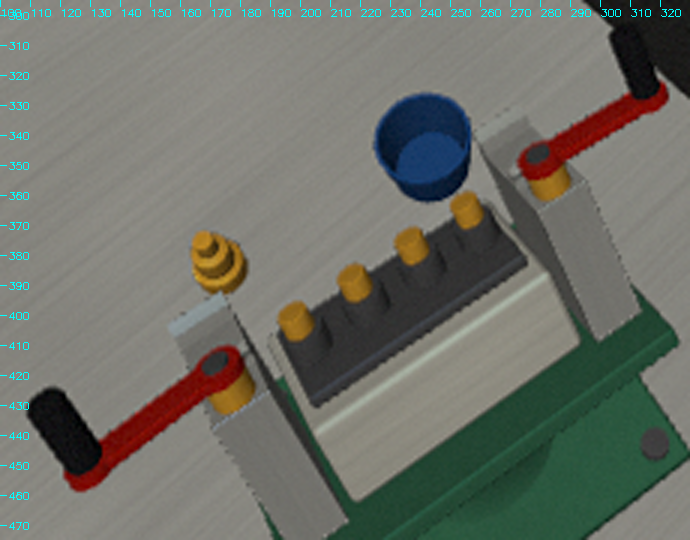

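Confirmed: the mat bar's grip top spans (272,227) to (297,238) in the top view. The pivot caps are at (408,171) and (483,180), and the knob tops at (382,171) and (517,187). Next I fit the poses.

```bash
cat > fit.py <<'E'
from h import *
from scipy.optimize import least_squares
d=np.load("c0.npz",allow_pickle=True);t=d["t"].item();s=d["s"].item()
def Rz(a): return np.array([[np.cos(a),-np.sin(a),0],[np.sin(a),np.cos(a),0],[0,0,1]])
a=np.radians(32);Rt=np.array([[np.cos(a),0,-np.sin(a)],[0,1,0],[np.sin(a),0,np.cos(a)]])
def seat(X,Y,yaw,P): return np.atleast_2d(P)@(Rz(yaw)@Rt).T+[X,Y,.165]
def latch(side,th,z,r=.062): return [.036-r*np.cos(th),side*(.085+r*np.sin(th)),z]
if __name__=="__main__":
    gb=np.array([[.015,.03,.049],[.015,-.03,.049],[-.015,-.03,.049],[-.015,.03,.049]])
    be=np.array([[.015,.105,.015],[-.015,.105,.015],[.015,-.105,.015],[-.015,-.105,.015]])
    ut=np.array([[272.5,227],[295.8,226],[296.7,237.2],[273.5,239],[245.3,229.7],[245.5,241.3],[324.7,225],[326,236]])
    us=np.array([[365.7,242.5],[347,258.2],[336.7,250.3],[355.8,234.2]])
    def f(p):
        W=lambda P:P@Rz(p[2]).T+[p[0],p[1],0]
        return np.r_[(proj(t,W(np.r_[gb,be]))-ut).ravel(),(proj(s,W(gb))-us).ravel()]
    r=least_squares(f,[.45,.17,0]);print("bar",r.x,np.round(r.fun,1))
    def g(p):
        P=seat(p[0],p[1],p[2],[latch(1,p[3],.021,0),latch(-1,p[4],.021,0),latch(1,p[3],.058),latch(-1,p[4],.058),latch(1,p[3],.02),latch(-1,p[4],.02)])
        return np.r_[(proj(t,P)-[[408,170.8],[483.4,180],[381.6,171.4],[516.6,186.6],[381.4,165.6],[512.8,180]]).ravel(),(proj(s,P)-[[279.3,346],[171.7,416],[308.3,306.7],[115.7,427.7],[315,325.7],[128.3,450]]).ravel()]
    r=least_squares(g,[.55,-.15,-.1,1.7,1.7]);print("stand",r.x,np.round(r.fun,1))
    for n,u,v,z in(("tin",400,228,.0),("valve",448.5,240.5,.026)):print(n,ray(t,u,v,z))
E
python3 fit.py
```

```text
bar [0.47889133 0.1818275  0.03560307] [-0.3 -0.4 -0.2 -0.8 -0.5 -0.3 -0.7 -0.7 -0.1 -0.4  0.3 -0.6  0.1 -0.5
 -0.5 -0.2 -0.3 -1.  -0.6  0.3 -1.1 -0.1 -1.2 -0.5]
stand [ 0.56846995 -0.19188906 -0.15441719  1.63330882  1.71908501] [-0.4 -0.7 -0.5 -0.2 -0.4 -0.6 -0.5 -0.6 -0.9 -0.9 -1.7 -0.6 -0.3  0.5
 -0.6 -0.1 -1.  -1.2 -1.8  0.9  0.3  0.   0.1 -0.8]
tin [ 0.48446607 -0.12294287  0.        ]
valve [ 0.44692332 -0.24426721  0.026     ]
```

```bash
sed -i 's/-ut)/-ut+.45)/;s/-us)/-us+.45)/;s/\]\]).ravel(),(proj(s,P)/]]+.45).ravel(),(proj(s,P)/;s/450\]\]).ravel/450]]+.45).ravel/' fit.py; python3 fit.py
```

```text
bar [0.47898659 0.18247028 0.03556434] [-0.1  0.1 -0.  -0.4 -0.3  0.1 -0.5 -0.3  0.1  0.   0.5 -0.2  0.3 -0.1
 -0.3  0.3  0.3 -0.7  0.1  0.6 -0.4  0.2 -0.5 -0.2]
stand [ 0.56793039 -0.19167632 -0.15441125  1.63962781  1.726659  ] [ 0.  -0.1 -0.2  0.5 -0.  -0.1 -0.1 -0.1 -0.5 -0.4 -1.3 -0.1  0.1  0.6
 -0.3 -0.1 -0.6 -0.9 -1.4  1.1  0.7  0.2  0.5 -0.7]
tin [ 0.48446607 -0.12294287  0.        ]
valve [ 0.44692332 -0.24426721  0.026     ]
```

Emit:
servo_tool(
  motion=[
    [0,0,0,4,0],
    [0,4,10,6,-5],
    [0,28,69,6,-18.6],
    [0,28,69,6,-18.6],
    [0,28,69,6,-18.6],
    [0,28,69,6,-18.6],
    [0,28,69,6,-18.6],
    [0,28,69,6,-18.6],
    [0,28,69,6,-18.6],
    [0,28,69,6,-18.6],
    [0,28,69,6,-18.6],
    [0,28,69,6,-18.6],
    [0,28,69,6,-18.6],
    [0,28,69,6,-18.6],
    [0,28,69,6,-18.6],
    [0,28,69,6,-18.6],
    [0,28.5,69.7,-5,-18.6],
    [0,28.5,69.7,-5,-18.6],
    [0,28.5,69.7,-5,-18.6],
  ],
)

```text
time_s: 2.58
ee_pos: [0.4788, 0.1815, 0.3526]
eef_rot: [3.14, 0.005, 0.035]
force: [0.4, -0.6, -0.3]
grip_width: 0.0935
grip_force: 0.0
```

Emit:
servo_tool(
  motion=[
    [0,0,0.1,-6,0],
    [0,0,0.1,-11,0],
    [0,0,0.1,-13.4,0],
    [0,0,0.1,-13.4,0],
    [0.3,0,0.1,-13.4,0],
    [1,0,0.1,-13.4,0],
    [1,0,0.1,-13.4,0],
    [1,0,0.1,-13.4,0],
    [1,0,0.1,-13.4,0],
    [1,0,0.1,-13.4,0],
  ],
  squeeze=5,
)

```text
time_s: 3.82
ee_pos: [0.4793, 0.1834, 0.2211]
eef_rot: [-3.142, -0.001, 0.036]
force: [-1.8, -0.8, 6.5]
grip_width: 0.0601
grip_force: 5.0
```

Run:
```python
from h import *
s=load("scene");cv2.imwrite("pics/g1.png",crop(s["image"],290,190,110,110,5))
```

```text
(no output)
```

View pics/g1.png

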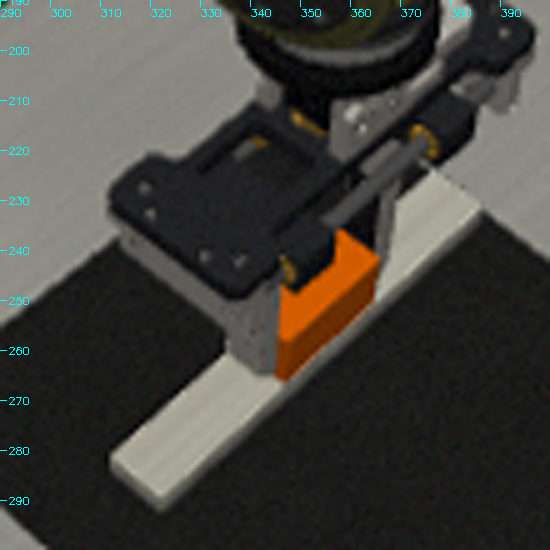

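The bar is held by its grip ends (left pad at about (340,260)). The 6.5 N upward force suggests the fingertips may be touching the bar, so I'll reopen slightly, raise 3 mm and regrip.

Emit:
servo_tool(
  motion=[
    [0.25,0,0,0,0],
    [0.25,0,0,0,0],
    [0.25,0,0,0,0],
    [0.25,0,0,0,0],
  ],
)

```text
time_s: 4.38
ee_pos: [0.4791, 0.1834, 0.2206]
eef_rot: [3.142, 0.0, 0.036]
force: [-0.2, 1.1, 0.2]
grip_width: 0.0708
grip_force: 0.0
```

Emit:
servo_tool(
  motion=[
    [0.25,0,0,0.3,0],
    [0.25,0,0,0.3,0],
    [1,0,0,0.3,0],
    [1,0,0,0.3,0],
    [1,0,0,0.3,0],
    [1,0,0,0.3,0],
  ],
  squeeze=5,
)

```text
time_s: 5.12
ee_pos: [0.4791, 0.1834, 0.2237]
eef_rot: [-3.142, 0.0, 0.036]
force: [-0.3, 0.4, 1.0]
grip_width: 0.0599
grip_force: 5.0
```

Emit:
servo_tool(
  motion=[
    [1,-0.3,0,0.03,0],
    [1,-0.58,0,0.1,0],
    [1,-0.88,0,0.15,0],
    [1,-1.18,0,0.19,0],
    [1,-1.5,0,0.2,0],
    [1,-1.79,-0.05,0.19,0],
    [1,-2.1,-0.05,0.15,0],
    [1,-2.4,-0.1,0.1,0],
    [1,-2.6,-0.1,0.05,0],
    [1,-2.6,-0.1,0.05,0],
  ],
)

```text
time_s: 6.38
ee_pos: [0.4531, 0.1824, 0.2241]
eef_rot: [3.142, 0.0, 0.036]
force: [-0.4, 0.2, -3.0]
grip_width: 0.06
grip_force: 5.0
```

Run:
```python
from h import *
s=load("scene");cv2.imwrite("pics/g2.png",crop(s["image"],280,180,120,120,5))
```

```text
(no output)
```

View pics/g2.png

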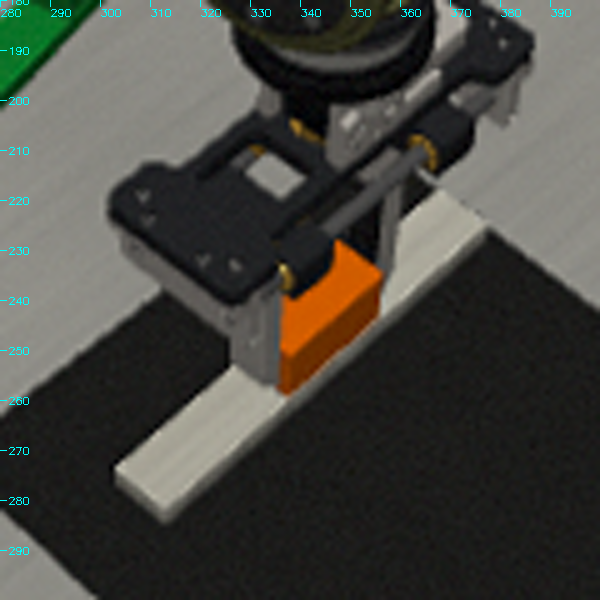

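The bar slid without tilting: its underside is still level, and the near mat edge has only shifted. I'll carry it forward 3 cm, then regrip on its near side so that dragging tips it over its near bottom edge.

Emit:
servo_tool(
  motion=[
    [1,0,0,0.8,0],
    [1,3,0.1,0.8,0],
    [1,3,0.1,0.3,0],
    [1,3,0.1,-0.1,0],
    [1,3,0.1,-0.1,0],
    [0.25,3,0.1,-0.1,0],
    [0.25,3,0.1,-0.1,0],
    [0.25,2,0.1,-0.1,0],
    [0.25,2,0.1,-0.1,0],
    [1,2,0.1,-0.1,0],
    [1,2,0.1,-0.1,0],
    [1,2,0.1,-0.1,0],
    [1,2,0.1,-0.1,0],
  ],
  squeeze=5,
)

```text
time_s: 8.05
ee_pos: [0.4732, 0.1834, 0.2232]
eef_rot: [-3.142, -0.0, 0.036]
force: [-0.8, -0.8, 3.3]
grip_width: 0.0601
grip_force: 5.0
```

Emit:
servo_tool(
  motion=[
    [1,0,0,-0.1,0],
    [1,-0.3,0,-0.1,0],
    [1,-0.58,0,-0.08,0],
    [1,-0.86,0,-0.1,0],
    [1,-1.15,0,-0.13,0],
  ],
)

```text
time_s: 8.68
ee_pos: [0.4615, 0.1833, 0.2219]
eef_rot: [3.141, -0.0, 0.036]
force: [3.7, -3.0, 2.3]
grip_width: 0.0599
grip_force: 5.0
```

Emit:
servo_tool(
  motion=[
    [1,-0.28,0,-0.06,0],
    [1,-0.56,0,-0.14,0],
    [1,-0.84,0,-0.24,0],
    [1,-1.1,0,-0.35,0],
    [1,-1.35,0,-0.48,0],
    [1,-1.35,0,-0.48,0],
  ],
)

```text
time_s: 9.43
ee_pos: [0.4478, 0.1834, 0.2167]
eef_rot: [3.141, 0.001, 0.036]
force: [-0.8, -2.9, 2.5]
grip_width: 0.0602
grip_force: 5.0
```

Run:
```python
from h import *
s=load("scene");cv2.imwrite("pics/g3.png",crop(s["image"],280,180,120,120,5))
```

```text
(no output)
```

View pics/g3.png

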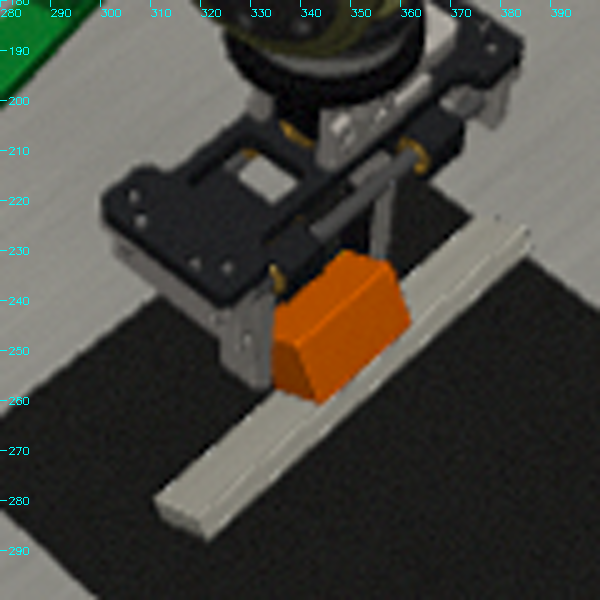

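The bar has tipped: the grip's top-far edge runs (339,249)–(357,232.6) and its bottom-far edge (344,260.4)–(362,244.4). I fit the tilt now and lock the grip.

```bash
cat > bt.py <<'E'
from fit import *
def barfit(pix,P,yaw,guess,fixy=None):
    def f(p):
        th=p[2];R=Rz(yaw)@np.array([[np.cos(th),0,-np.sin(th)],[0,1,0],[np.sin(th),0,np.cos(th)]])
        W=np.array(P)@R.T+[p[0],p[3],p[1]]
        return (proj(s,W)-pix).ravel()
    return least_squares(f,guess)
E
python3 - <<'E'
from bt import *
px=np.array([[297,345],[385,263],[320,402],[410,322],[205,530],[155,498]])/5+[280-.4,180-.4]
P=[[.015,-.03,.046],[.015,.03,.046],[.015,-.03,.012],[.015,.03,.012],[.015,-.105,.012],[-.015,-.105,.012]]
r=barfit(px,P,.036,[.47,.01,.5,.1834]);print(r.x,np.degrees(r.x[2]),np.round(r.fun,1))
E
```

```text
[4.74782490e-01 5.00566460e-04 5.23165660e-01 1.89455151e-01] 29.975184291552385 [-0.5  0.1  0.8 -0.   0.3  1.3  0.8  0.7 -1.1 -2.4 -0.1  0.4]
```

Emit:
servo_tool(
  motion=[
    [1,0,0,0,0],
    [1,0,0,0,0],
    [1,0,0,0,0],
    [1,0,0,3,0],
    [1,0,0,3,0],
    [1,0,0,3,0],
  ],
  squeeze=30,
)

```text
time_s: 10.22
ee_pos: [0.4479, 0.1834, 0.2461]
eef_rot: [3.142, 0.001, 0.036]
force: [0.5, 0.2, -3.4]
grip_width: 0.0599
grip_force: 30.0
```

Emit:
servo_tool(
  motion=[
    [1,0,0,6,0],
    [1,0,0,12,0],
    [1,0,0,18,0],
    [1,0,0,24.5,0],
    [1,2,-6,25.4,-3],
    [1,3,-12,25.4,-6],
    [1,5,-18,25.4,-9],
    [1,7,-24,25.4,-10.9],
    [1,8,-30,25.4,-10.9],
    [1,9,-35,25.4,-10.9],
    [1,9,-37,25.4,-10.9],
    [1,9,-37,25.4,-10.9],
    [1,9,-37,18.4,-10.9],
    [1,9,-37,18.4,-10.9],
    [1,9,-37,18.4,-10.9],
    [1,9,-37,18.4,-10.9],
  ],
)

```text
time_s: 12.22
ee_pos: [0.5383, -0.1862, 0.4334]
eef_rot: [3.141, -0.003, -0.154]
force: [0.0, -0.1, -2.2]
grip_width: 0.0595
grip_force: 30.0
```

Run:
```python
from h import *
s=load("scene");t=load("top");np.savez("c1.npz",t=t,s=s)
cv2.imwrite("pics/h1.png",np.vstack([crop(s["image"],100,270,200,85,4),crop(t["image"],350,150,200,65,4)]))
```

```text
(no output)
```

View pics/h1.png

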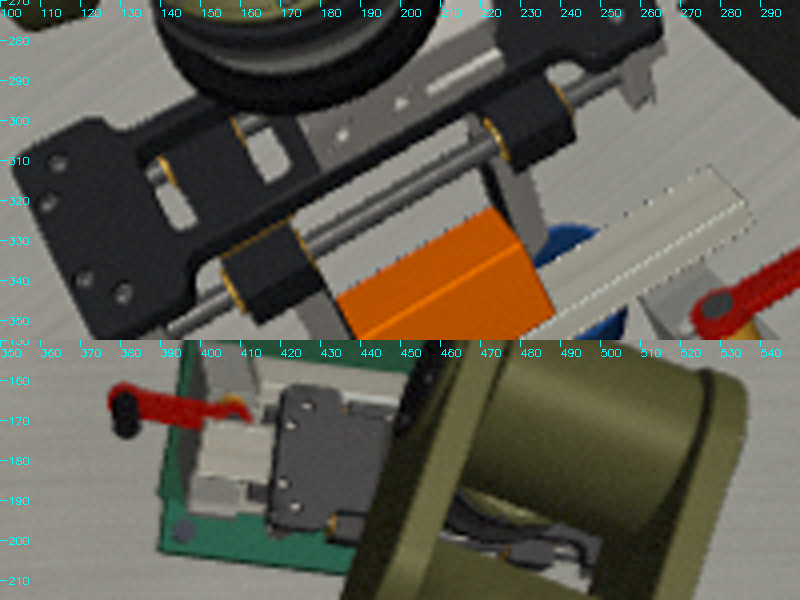

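The bar hangs tilted above the seat. Its +y end is at (278,311)–(286,320) in the scene view and (401,169)–(398,184) in the top view. I fit the pinch point and tilt from these.

```bash
cat > pf.py <<'E'
from fit import *
d=np.load("c1.npz",allow_pickle=True);t=d["t"].item();s=d["s"].item()
us=np.array([[523,243],[355,339],[493,207],[336,296],[555,312],[712,166],[746,201]])/4+[99.6,269.6]
Ps=np.array([[15,30,46],[15,-30,46],[-15,30,46],[-15,-30,46],[15,30,12],[-15,105,12],[15,105,12]])/1e3
ut=np.array([[401.4,169.1],[398.4,183.9]]);Pt=np.array([[15,105,12],[-15,105,12]])/1e3
G=np.array([.5383,-.1862,.2534])
def M(th): return Rz(-.154)@np.array([[np.cos(th),0,-np.sin(th)],[0,1,0],[np.sin(th),0,np.cos(th)]])
def f(p):
    R=M(p[2]);o=G-R@[p[0],p[3],p[1]]
    return np.r_[(proj(s,Ps@R.T+o)-us).ravel(),.7*(proj(t,Pt@R.T+o)-ut).ravel(),p[3]/.001]
r=least_squares(f,[-.01,.039,.52,0]);x=r.x
print(np.round(x[[0,1,3]]*1e3,1),np.degrees(x[2]),np.round(r.fun,1))
g=seat(.56793,-.19168,-.1544,[x[0],0,x[1]])[0];print("TCP target",g+[0,0,.18])
im=s["image"].astype(int);m=((im[:,:,0]>150)&(im[:,:,1]<130)&(im[:,:,2]<60)).astype(np.uint8)|((im[:,:,0]>90)&(im[:,:,0]>2*im[:,:,1]-20)&(im[:,:,2]<30)&(im[:,:,1]>30)).astype(np.uint8)
c=max(cv2.findContours(m,0,2)[0],key=cv2.contourArea);print(cv2.approxPolyDP(c,2,True)[:,0].tolist())
R=M(x[2]);o=G-R@[x[0],x[3],x[1]]
print(proj(s,np.array([[15,-30,12],[15,30,12],[-15,-30,46]])/1e3@R.T+o), o)
E
python3 pf.py
```

```text
[-15.   39.1  -0.5] 30.243287077897428 [-0.2 -0.7  0.4  0.2 -0.3 -0.9 -1.   0.4  1.1  1.1 -0.8  0.3 -0.2 -0.1
 -0.5  0.4 -0.2 -0.8 -0.5]
TCP target [ 0.53492921 -0.1865438   0.37020228]
[[223, 322], [184, 344], [199, 371], [237, 348]]
[[199.4221925  373.67940535]
 [239.45127298 348.73704424]
 [182.59425888 344.00347769]] [ 0.5706     -0.19071173  0.22718573]
```

Emit:
servo_tool(
  motion=[
    [1,-1.65,0.15,0,0],
    [1,-1.65,0.15,-2,0],
    [1,-1.65,0.15,-4,0],
    [1,-1.65,0.15,-4,0],
    [1,-1.65,0.15,-4,0],
  ],
)

```text
time_s: 12.95
ee_pos: [0.5218, -0.1851, 0.3924]
eef_rot: [3.141, -0.002, -0.154]
force: [-0.9, -0.5, -3.0]
grip_width: 0.0597
grip_force: 30.0
```

Emit:
servo_tool(
  motion=[
    [1,0.35,0,-0.55,0],
    [1,0.7,-0.05,-1.1,0],
    [1,1.05,-0.1,-1.7,0],
    [1,1.05,-0.1,-1.7,0],
    [1,1.05,-0.1,-1.7,0],
  ],
)

```text
time_s: 13.58
ee_pos: [0.5324, -0.1861, 0.3747]
eef_rot: [3.141, -0.001, -0.154]
force: [-2.1, 0.1, 4.5]
grip_width: 0.0599
grip_force: 30.0
```

Emit:
servo_tool(
  motion=[
    [1,0.05,0,-0.09,0],
    [1,0.1,0,-0.17,0],
    [1,0.1,0,-0.17,0],
  ],
)

```text
time_s: 13.95
ee_pos: [0.5329, -0.1861, 0.3746]
eef_rot: [3.141, -0.001, -0.154]
force: [-14.2, 3.7, 22.7]
grip_width: 0.0597
grip_force: 30.0
```

The force points exactly along the seat normal, which suggests floor contact. I ease the grip so the bar can settle flat, then test sideways play against the cheeks.

Emit:
servo_tool(
  motion=[
    [1,0,0,0,0],
    [1,0,0,0,0],
    [1,0,0,0,0],
    [1,0.02,0,-0.05,0],
    [1,0.02,0,-0.05,0],
  ],
  squeeze=6,
)

```text
time_s: 14.58
ee_pos: [0.5335, -0.1863, 0.3729]
eef_rot: [3.141, -0.002, -0.154]
force: [-2.8, -0.9, 8.1]
grip_width: 0.0601
grip_force: 6.0
```

Emit:
servo_tool(
  motion=[
    [1,0.08,0,0.05,0],
    [1,0.17,-0.02,0.1,0],
    [1,0.17,-0.02,0.1,0],
  ],
)

```text
time_s: 14.95
ee_pos: [0.5351, -0.1865, 0.3731]
eef_rot: [3.141, -0.001, -0.154]
force: [-2.2, -3.3, 5.9]
grip_width: 0.0599
grip_force: 6.0
```

Emit:
servo_tool(
  motion=[
    [1,-0.17,0.02,-0.1,0],
    [1,-0.34,0.05,-0.21,0],
    [1,-0.34,0.05,-0.21,0],
  ],
)

```text
time_s: 15.32
ee_pos: [0.5317, -0.1859, 0.371]
eef_rot: [3.141, -0.001, -0.154]
force: [-1.7, -2.6, 4.6]
grip_width: 0.0602
grip_force: 6.0
```

Run:
```python
from fit import *
s=load("scene")
im=crop(s["image"],140,285,150,150,4)
P=np.array([[15,30,46],[15,-30,46],[-15,-30,46],[15,30,12],[15,-30,12],[15,105,12],[-15,105,12],[15,-105,12],[-15,-105,12],[15,-105,0],[15,105,0]])/1e3
q=proj(s,seat(.56793,-.19168,-.1544,P));print(np.round(q,1).tolist())
for u,v in q: cv2.circle(im,(int((u+.45-140)*4),int((v+.45-285)*4)),3,(255,0,255),1)
cv2.imwrite("pics/p1.png",im)
```

```text
[[234.3, 347.5], [196.4, 371.0], [190.6, 361.1], [243.1, 365.1], [206.2, 388.6], [286.2, 337.6], [277.9, 329.7], [156.7, 420.3], [152.4, 408.4], [160.6, 426.3], [288.8, 343.6]]
```

View pics/p1.png

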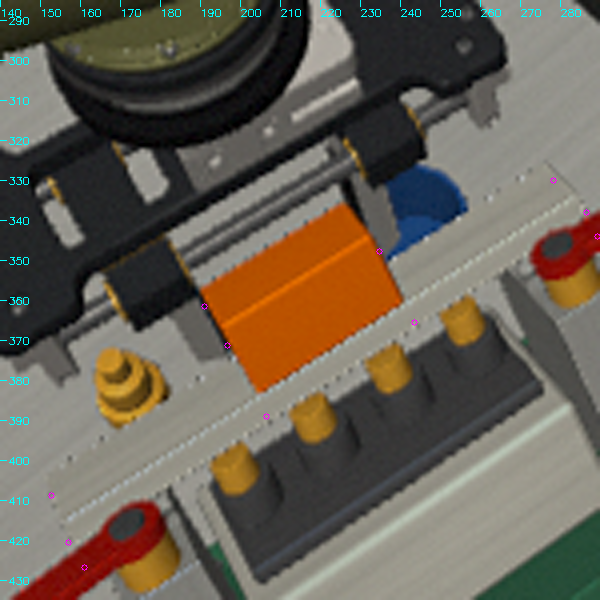

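```bash
cat > q.py <<'E'
from fit import *
s=d["s"].item()
us=np.array([[262,392],[403,300],[67,526],[573,200],[547,165],[372,235],[225,325],[345,203],[203,286]])/4+[139.6,284.6]
P=np.array([[15,-30,12],[15,30,12],[15,-105,12],[15,105,12],[-15,105,12],[15,30,46],[15,-30,46],[-15,30,46],[-15,-30,46]])/1e3
def pr(p):
    th=p[3];R=Rz(p[4])@np.array([[np.cos(th),0,-np.sin(th)],[0,1,0],[np.sin(th),0,np.cos(th)]])
    return proj(s,P@R.T+p[:3])
p0=np.array([.564,-.1904,.1648,np.radians(30.2),-.1544])
print("rigid pred - seen",np.round(pr(p0)-us,1).tolist())
for fy in(-.1904,):
  f=lambda q:np.r_[(pr(q)-us).ravel(),(q[4]+.1544)/.005,(q[1]-fy-.0+(q[0]-.564)*.155)/.001]
  r=least_squares(f,p0);print(r.x,np.degrees(r.x[3]),np.round(r.fun,1))
  print("in seat frame mm",np.round((Rz(-.1544)@Rt).T@(r.x[:3]-[.56793,-.19168,.165])*1e3,1))
E
python3 q.py
```

```text
rigid pred - seen [[0.5, 3.9], [2.0, 3.5], [-0.2, 1.8], [2.5, 1.1], [0.5, 1.6], [1.2, 2.4], [0.1, 3.3], [0.9, 1.3], [-0.4, 2.8]]
[ 0.55771661 -0.18833962  0.1575096   0.56174794 -0.15384845] 32.1857861677567 [-0.2  1.1  0.8  1.1 -0.2 -1.5  0.8 -0.8 -0.8  0.3 -0.1 -0.1 -0.7  0.4
 -0.1 -0.5 -0.8  0.7  0.1  1.1]
in seat frame mm [-13.    1.7  -0.7]
```

Run:
```python
from fit import *
t=load("top");s=load("scene")
np.savez("c2.npz",t=t,s=s)
print(ctrl.get_obs()["ee_pos"])
xs=np.arange(-34,30,2)
for n,c in(("top",t),("scene",s)):
  for y in(78,90,99):
    q=proj(c,seat(.56793,-.19168,-.1544,[[x/1e3,y/1e3,.012] for x in xs])).astype(np.float32)
    v=cv2.remap(c["image"],q[:,0],q[:,1],cv2.INTER_LINEAR).reshape(-1,3)
    print(n,y,list(zip(xs.tolist(),v.mean(1).astype(int).tolist())))
```

```text
[ 0.53174308 -0.18592396  0.37100551]
top 78 [(-34, 73), (-32, 72), (-30, 74), (-28, 72), (-26, 79), (-24, 104), (-22, 132), (-20, 147), (-18, 146), (-16, 145), (-14, 146), (-12, 146), (-10, 143), (-8, 139), (-6, 141), (-4, 143), (-2, 145), (0, 146), (2, 146), (4, 144), (6, 144), (8, 143), (10, 142), (12, 128), (14, 120), (16, 116), (18, 110), (20, 102), (22, 109), (24, 73), (26, 59), (28, 56)]
top 90 [(-34, 72), (-32, 74), (-30, 75), (-28, 74), (-26, 78), (-24, 88), (-22, 111), (-20, 144), (-18, 150), (-16, 147), (-14, 147), (-12, 144), (-10, 142), (-8, 141), (-6, 139), (-4, 142), (-2, 146), (0, 146), (2, 144), (4, 143), (6, 144), (8, 154), (10, 139), (12, 127), (14, 118), (16, 113), (18, 114), (20, 99), (22, 122), (24, 116), (26, 76), (28, 54)]
top 99 [(-34, 72), (-32, 73), (-30, 73), (-28, 72), (-26, 73), (-24, 83), (-22, 102), (-20, 126), (-18, 147), (-16, 146), (-14, 146), (-12, 145), (-10, 144), (-8, 141), (-6, 140), (-4, 142), (-2, 145), (0, 144), (2, 143), (4, 142), (6, 144), (8, 147), (10, 145), (12, 126), (14, 91), (16, 91), (18, 92), (20, 87), (22, 86), (24, 95), (26, 70),
[... 402 characters left out ...]
, 146), (-30, 146), (-28, 144), (-26, 142), (-24, 143), (-22, 144), (-20, 142), (-18, 141), (-16, 138), (-14, 137), (-12, 138), (-10, 141), (-8, 142), (-6, 141), (-4, 142), (-2, 141), (0, 149), (2, 157), (4, 156), (6, 148), (8, 146), (10, 139), (12, 114), (14, 88), (16, 64), (18, 56), (20, 53), (22, 51), (24, 53), (26, 53), (28, 53)]
scene 99 [(-34, 148), (-32, 147), (-30, 144), (-28, 144), (-26, 143), (-24, 143), (-22, 144), (-20, 143), (-18, 141), (-16, 139), (-14, 135), (-12, 138), (-10, 140), (-8, 141), (-6, 141), (-4, 140), (-2, 139), (0, 154), (2, 168), (4, 152), (6, 146), (8, 145), (10, 144), (12, 144), (14, 148), (16, 147), (18, 104), (20, 63), (22, 46), (24, 46), (26, 50), (28, 47)]
```

The two views together put the bar about 6 mm above the floor and slightly downhill (x ≈ −2 mm), so it's riding on the near flare. I lift a little, shift uphill 2 mm and descend again.

Emit:
servo_tool(
  motion=[
    [1,0,0,0,0],
    [1,0,0,0,0],
    [1,0.01,0,0.36,0],
    [1,0.01,0,0.36,0],
    [1,0.1,0,0.2,0],
    [1,0.2,0,0.05,0],
    [1,0.2,0,0.05,0],
  ],
  squeeze=15,
)

```text
time_s: 16.35
ee_pos: [0.5336, -0.1857, 0.3716]
eef_rot: [-3.142, 0.0, -0.154]
force: [-5.6, 0.5, 4.5]
grip_width: 0.0599
grip_force: 15.0
```

Emit:
servo_tool(
  motion=[
    [1,0.05,0,-0.08,0],
    [1,0.1,0,-0.16,0],
    [1,0.1,0,-0.16,0],
  ],
)

```text
time_s: 16.73
ee_pos: [0.5346, -0.1858, 0.3714]
eef_rot: [3.141, -0.002, -0.154]
force: [-7.4, 1.3, 15.7]
grip_width: 0.0599
grip_force: 15.6
```

```bash
cat > prof.py <<'E'
from fit import *
def go():
  t=load("top");s=load("scene")
  xs=np.arange(-34,30,1.)
  for n,c,ys in(("top",t,(70,78,90,99)),("scene",s,(-99,-78,-60,60,78,99))):
   for y in ys:
    q=proj(c,seat(.56793,-.19168,-.1544,[[x/1e3,y/1e3,.012] for x in xs])).astype(np.float32)
    v=cv2.remap(c["image"],q[:,0],q[:,1],cv2.INTER_LINEAR).reshape(-1,3).mean(1)
    print(n,y,"peak",xs[np.argmax(v)],int(v.max())," ".join(str(int(a)) for a in v[::2]))
go()
E
python3 prof.py
```

```text
top 70 peak -16.0 145 72 71 71 71 73 80 96 116 138 145 141 140 139 137 133 128 133 134 134 131 119 116 118 109 92 88 91 85 82 70 55 61
top 78 peak -17.0 152 74 74 74 74 81 102 121 117 147 150 149 148 147 146 143 141 142 146 148 149 148 147 150 127 122 119 111 100 105 66 55 54
top 90 peak 10.0 151 74 72 75 74 79 96 133 129 138 149 148 148 148 145 142 141 143 145 146 146 147 149 151 139 124 116 116 99 123 117 76 54
top 99 peak -18.0 161 71 73 74 76 76 82 92 112 161 150 148 149 147 147 144 143 145 148 146 147 144 142 136 120 112 98 91 87 86 95 69 54
scene -99 peak 6.0 165 145 148 147 134 133 136 139 140 138 137 139 142 144 143 141 141 143 143 141 146 165 148 140 139 139 144 140 103 62 46 44 45
scene -78 peak 6.0 158 110 116 136 126 137 146 143 139 139 138 140 142 143 143 141 141 144 143 139 147 158 146 141 140 140 132 93 62 46 45 46 52
scene -60 peak 7.0 152 116 113 92 74 106 140 141 140 138 138 140 143 145 144 142 143 145 144 141 136 149 149 141 140 139 139 141 144 146 147 148 137
scene 60 peak 5.0 171 64 65 67 84 117 140 146 147 145 143 141 139 139 141 145 148 147 146 145 163 165 149 144 139 141 141 150 156 148 145 147 146
scene 78 peak 6.0 164 145 144 146 152 155 148 146 145 145 145 143 140 139 143 145 146 147 145 143 148 164 154 144 143 144 135 106 82 55 49 50 49
scene 99 peak 5.0 174 146 146 144 143 144 147 147 146 145 144 142 140 139 142 145 145 144 143 142 161 165 149 143 141 143 142 102 63 50 50 49 49
```

Emit:
servo_tool(
  motion=[
    [1,0,0,0,0],
    [1,0,0,0,0],
    [1,0.1,0,0.03,0],
    [1,0.15,0,-0.05,0],
    [1,0.15,0,-0.05,0],
    [1,0.1,0,-0.15,0],
    [1,0.1,0,-0.15,0],
  ],
  squeeze=6,
)

```text
time_s: 17.7
ee_pos: [0.5354, -0.1858, 0.3697]
eef_rot: [3.141, -0.001, -0.154]
force: [-9.7, 1.6, 15.2]
grip_width: 0.06
grip_force: 12.1
```

```bash
python3 prof.py
```

```text
top 70 peak -16.0 147 71 72 69 70 73 77 94 112 135 147 143 141 137 136 134 126 121 127 133 130 119 107 105 99 91 81 77 76 74 66 56 42
top 78 peak -17.0 161 74 73 75 75 80 105 129 129 157 155 150 149 147 146 144 143 143 150 149 147 146 145 145 138 126 118 111 103 109 67 56 57
top 90 peak 10.0 159 72 71 72 72 77 95 135 128 137 149 152 149 148 147 145 143 144 147 148 147 148 148 159 144 124 117 115 98 124 118 76 52
top 99 peak -18.0 157 74 73 72 71 71 81 91 108 157 153 149 149 148 146 146 145 147 148 145 147 148 147 147 142 118 99 92 89 90 92 69 53
scene -99 peak 7.0 158 145 147 147 146 143 140 140 140 140 139 140 142 145 144 141 141 142 143 143 141 155 158 146 138 138 141 139 103 62 48 48 45
scene -78 peak 7.0 157 113 119 137 114 121 140 143 141 140 139 141 143 144 145 143 143 145 144 142 140 154 156 144 139 139 130 92 60 46 46 51 48
scene -60 peak 7.0 164 117 115 92 70 88 131 140 142 142 139 140 143 145 145 144 144 148 146 142 139 159 154 141 140 138 138 142 152 149 148 148 135
scene 60 peak 7.0 164 64 66 68 85 118 143 148 148 146 145 142 138 140 143 146 147 147 147 147 147 161 163 148 140 140 140 142 139 140 146 147 145
scene 78 peak 6.0 157 143 144 146 148 143 143 148 148 146 145 144 142 141 143 145 146 147 147 146 149 157 152 146 142 142 133 102 82 60 51 51 52
scene 99 peak 7.0 159 147 147 145 134 131 142 148 148 147 146 144 142 142 143 146 146 146 144 143 148 158 158 146 141 143 141 101 65 51 48 49 48
```

Emit:
servo_tool(
  motion=[
    [1,0,0,0.05,0],
    [1,0,0,0.1,0],
    [1,0,0,0.1,0],
    [1,0.17,-0.03,0.2,0],
    [1,0.25,-0.04,0.26,0],
    [1,0.25,-0.04,0.26,0],
  ],
  squeeze=25,
)

```text
time_s: 18.55
ee_pos: [0.5383, -0.1862, 0.3705]
eef_rot: [-3.141, -0.0, -0.154]
force: [-1.0, -0.6, -3.4]
grip_width: 0.0597
grip_force: 31.4
```

```bash
python3 prof.py | cut -c1-24
```

```text
top 70 peak -14.0 142 73
top 78 peak 7.0 151 73 7
top 90 peak -14.0 152 73
top 99 peak -13.0 149 73
scene -99 peak 11.0 172 
scene -78 peak 11.0 169 
scene -60 peak 10.0 154 
scene 60 peak 11.0 166 6
scene 78 peak 10.0 155 1
scene 99 peak 11.0 162 1
```

Emit:
servo_tool(
  motion=[
    [1,-0.17,0.03,-0.1,0],
    [1,-0.34,0.05,-0.21,0],
    [1,-0.5,0.08,-0.32,0],
    [1,-0.5,0.08,-0.32,0],
  ],
)

```text
time_s: 19.15
ee_pos: [0.5335, -0.1853, 0.3689]
eef_rot: [3.141, -0.005, -0.154]
force: [6.1, 1.2, 3.2]
grip_width: 0.0595
grip_force: 25.0
```

```bash
python3 prof.py | cut -c1-24
```

```text
top 70 peak -16.0 144 73
top 78 peak -17.0 155 74
top 90 peak 11.0 157 73 
top 99 peak -15.0 146 72
scene -99 peak 8.0 159 1
scene -78 peak 7.0 157 1
scene -60 peak 7.0 166 1
scene 60 peak 5.0 169 67
scene 78 peak 6.0 164 14
scene 99 peak 5.0 173 14
```

The bar was free of contact at the uphill position, and moving downhill hit the near cheek. I go back uphill and descend there.

Emit:
servo_tool(
  motion=[
    [1,0.25,-0.04,0.2,0],
    [1,0.5,-0.08,0.32,0],
    [1,0.5,-0.08,0.32,0],
    [1,0.55,-0.09,0.23,0],
    [1,0.6,-0.1,0.15,0],
    [1,0.6,-0.1,0.15,0],
  ],
  squeeze=20,
)

```text
time_s: 20.0
ee_pos: [0.539, -0.1864, 0.3687]
eef_rot: [-3.141, 0.001, -0.154]
force: [-4.4, 0.8, -4.9]
grip_width: 0.06
grip_force: 20.0
```

Emit:
servo_tool(
  motion=[
    [1,0.05,0,-0.09,0],
    [1,0.1,-0.01,-0.17,0],
    [1,0.1,-0.01,-0.17,0],
  ],
)

```text
time_s: 20.38
ee_pos: [0.54, -0.1865, 0.367]
eef_rot: [-3.141, 0.001, -0.154]
force: [-6.4, 0.5, -3.8]
grip_width: 0.0599
grip_force: 20.0
```

```bash
python3 prof.py
```

```text
top 70 peak -11.0 136 74 73 70 69 72 77 94 112 123 114 108 130 134 130 122 117 106 104 107 108 113 101 87 74 67 71 58 59 64 61 41 36
top 78 peak -12.0 160 75 74 73 77 81 104 131 139 135 125 137 160 146 149 148 147 145 138 143 146 147 147 149 144 142 133 114 101 109 67 55 54
top 90 peak 15.0 154 74 73 75 75 79 97 135 138 130 117 109 144 149 148 146 143 144 140 141 145 147 146 146 147 152 150 122 101 124 119 75 47
top 99 peak -10.0 149 72 72 72 71 72 81 87 88 92 94 122 145 149 148 147 146 144 143 141 145 147 148 147 146 145 140 121 98 88 95 64 55
scene -99 peak -19.0 155 144 148 148 145 144 148 153 154 154 143 147 147 141 138 138 137 139 142 143 142 138 140 142 140 138 143 151 110 64 48 49 49
scene -78 peak -19.0 157 110 117 137 144 136 119 142 155 154 135 133 136 138 138 138 138 139 141 144 143 140 143 144 142 138 134 102 67 44 47 54 49
scene -60 peak 18.0 155 118 115 92 65 51 50 66 102 140 145 144 140 140 139 139 137 137 141 144 142 143 144 145 142 136 145 155 143 141 140 141 144
scene 60 peak 16.0 176 64 67 70 70 68 71 71 69 70 88 123 145 145 145 144 141 138 138 139 144 146 145 144 143 152 176 156 145 143 142 144 149
scene 78 peak -15.0 161 144 144 146 142 133 139 150 151 150 159 157 147 146 146 144 142 140 137 140 144 146 146 144 143 147 148 118 86 57 50 51 50
scene 99 peak 16.0 174 145 145 144 143 143 145 146 147 146 151 150 146 145 146 144 142 139 139 140 142 143 144 144 143 155 174 117 64 47 47 50 49
```

Now the bar is at floor level (z ≈ 0) and pressing on the far cheek. I ease it 1.5 mm downhill, then press lightly with a soft grip.

Emit:
servo_tool(
  motion=[
    [1,-0.12,0.02,-0.08,0],
    [1,-0.12,0.02,-0.08,0],
    [1,-0.08,0.02,-0.15,0],
    [1,-0.05,0.02,-0.2,0],
    [1,-0.05,0.02,-0.2,0],
  ],
  squeeze=10,
)

```text
time_s: 21.1
ee_pos: [0.5395, -0.1863, 0.366]
eef_rot: [3.141, -0.0, -0.154]
force: [-5.9, 0.7, 3.0]
grip_width: 0.0599
grip_force: 10.0
```

```bash
python3 prof.py|cut -c1-22
```

```text
top 70 peak -11.0 133 
top 78 peak 15.0 151 7
top 90 peak 15.0 152 7
top 99 peak -13.0 155 
scene -99 peak 16.0 16
scene -78 peak -17.0 1
scene -60 peak 18.0 15
scene 60 peak 16.0 174
scene 78 peak -15.0 17
scene 99 peak 16.0 157
```

Emit:
servo_tool(
  motion=[
    [1,0,0,0,0],
    [1,0,0,0,0],
    [1,0.05,0,-0.08,0],
    [1,0.05,0,-0.08,0],
    [1,0.05,0,-0.08,0],
  ],
  squeeze=4,
)

```text
time_s: 21.82
ee_pos: [0.5401, -0.1864, 0.3646]
eef_rot: [3.141, 0.0, -0.154]
force: [-4.5, -0.8, 0.4]
grip_width: 0.06
grip_force: 4.7
```

```bash
cat > yp.py <<'E'
from fit import *
t=load("top");s=load("scene")
for n,c in(("top",t),("scene",s)):
  for sg in(1,-1):
   for x in (-5,2,8):
    ys=np.arange(95,114,1.)
    q=proj(c,seat(.56793,-.19168,-.1544,[[x/1e3,sg*y/1e3,.012] for y in ys])).astype(np.float32)
    v=cv2.remap(c["image"],q[:,0],q[:,1],cv2.INTER_LINEAR).reshape(-1,3).mean(1)
    print(n,sg,x,v.astype(int).tolist())
E
python3 yp.py
```

```text
top 1 -5 [144, 145, 144, 144, 143, 141, 141, 142, 141, 126, 110, 92, 76, 65, 59, 55, 54, 54, 54]
top 1 2 [141, 141, 141, 140, 140, 140, 140, 141, 141, 143, 123, 100, 83, 68, 56, 56, 56, 55, 53]
top 1 8 [143, 143, 143, 142, 142, 141, 142, 143, 145, 128, 111, 91, 71, 58, 58, 57, 57, 56, 56]
top -1 -5 [37, 38, 39, 38, 37, 37, 37, 39, 41, 42, 42, 42, 41, 41, 41, 41, 41, 42, 43]
top -1 2 [42, 45, 47, 47, 47, 47, 46, 45, 46, 46, 47, 48, 48, 46, 46, 48, 50, 49, 48]
top -1 8 [50, 50, 50, 50, 50, 50, 50, 51, 52, 52, 53, 52, 51, 52, 52, 52, 52, 53, 52]
scene 1 -5 [140, 140, 140, 140, 139, 140, 139, 139, 140, 142, 138, 128, 125, 136, 144, 145, 144, 143, 143]
scene 1 2 [135, 136, 138, 136, 136, 136, 137, 137, 138, 138, 138, 133, 132, 143, 145, 145, 145, 145, 145]
scene 1 8 [140, 140, 140, 140, 138, 139, 140, 139, 139, 141, 141, 134, 133, 142, 144, 145, 146, 147, 146]
scene -1 -5 [132, 133, 135, 134, 134, 132, 134, 138, 137, 138, 147, 147, 148, 147, 145, 145, 144, 144, 144]
scene -1 2 [138, 139, 138, 138, 138, 139, 139, 142, 147, 143, 142, 142, 141, 141, 143, 143, 143, 143, 143]
scene -1 8 [138, 138, 137, 138, 137, 138, 136, 136, 133, 139, 144, 143, 144, 143, 141, 142, 144, 143, 143]
```

Emit:
servo_tool(
  motion=[
    [1,0,0,0,0],
    [1,-0.02,-0.1,0,0],
    [1,-0.02,-0.1,0,0],
  ],
  squeeze=10,
)

```text
time_s: 22.3
ee_pos: [0.54, -0.1871, 0.3647]
eef_rot: [-3.141, -0.0, -0.154]
force: [-4.7, 2.9, 1.7]
grip_width: 0.0599
grip_force: 10.8
```

Emit:
servo_tool(
  motion=[
    [0.3,0,0,0,0],
    [0.2,0,0,0,0],
    [0.1,0,0,0,0],
    [0.1,0,0,0,0],
    [0.1,0,0,2,0],
    [0.1,0,0,6,0],
    [0.1,0,0,12,0],
    [0.1,0,0,14,0],
    [0.1,0,0,14,0],
  ],
  squeeze=4,
)

```text
time_s: 23.42
ee_pos: [0.5399, -0.1871, 0.5058]
eef_rot: [3.141, -0.003, -0.154]
force: [-0.0, 0.2, -0.6]
grip_width: 0.0844
grip_force: 0.0
```

```bash
python3 prof.py|cut -c1-24; python3 yp.py | grep scene
```

```text
top 70 peak 13.0 154 72 
top 78 peak 12.0 163 75 
top 90 peak 13.0 158 72 
top 99 peak -15.0 156 73
scene -99 peak 15.0 160 
scene -78 peak 14.0 161 
scene -60 peak 14.0 158 
scene 60 peak 12.0 169 6
scene 78 peak 14.0 165 1
scene 99 peak 12.0 167 1
scene 1 -5 [135, 135, 134, 133, 134, 134, 134, 135, 135, 135, 132, 131, 137, 140, 140, 141, 141, 141, 142]
scene 1 2 [136, 136, 137, 137, 135, 137, 136, 137, 136, 136, 137, 138, 141, 142, 142, 142, 141, 141, 140]
scene 1 8 [135, 135, 136, 135, 134, 135, 137, 135, 135, 134, 135, 128, 123, 140, 142, 141, 142, 143, 143]
scene -1 -5 [131, 131, 131, 131, 132, 130, 131, 132, 136, 143, 146, 144, 144, 145, 145, 144, 143, 142, 142]
scene -1 2 [134, 133, 134, 134, 133, 133, 134, 136, 147, 141, 142, 140, 140, 140, 139, 140, 140, 139, 140]
scene -1 8 [136, 137, 136, 135, 135, 136, 135, 135, 141, 139, 138, 142, 141, 140, 140, 141, 141, 140, 139]
```

Bar seated: z ≈ 0, resting on the near cheek, and the y error is about 1 mm. Next I compute the latch waypoints.

Run:
```python
from fit import *
o=ctrl.get_obs()["ee_pos"];print(o)
for sd,t0 in((1,1.64),(-1,1.727)):
    k=[seat(.56793,-.19168,-.1544,latch(sd,th,.044))[0]+[0,0,.18] for th in np.linspace(t0,0,13)]
    print(sd,"start abs",np.round(k[0],4),"from now cm",np.round((k[0]-o)*100,2))
    print(np.round((np.array(k)-k[0])*100,2).tolist())
```

```text
[ 0.5401403  -0.18731159  0.50295459]
1 start abs [ 0.6012 -0.0482  0.4037] from now cm [ 6.11 13.91 -9.93]
[[0.0, 0.0, 0.0], [-0.71, 0.11, -0.45], [-1.43, 0.11, -0.89], [-2.15, -0.01, -1.33], [-2.85, -0.24, -1.74], [-3.52, -0.58, -2.12], [-4.16, -1.02, -2.47], [-4.74, -1.56, -2.78], [-5.25, -2.18, -3.03], [-5.7, -2.87, -3.24], [-6.06, -3.62, -3.39], [-6.33, -4.42, -3.48], [-6.51, -5.25, -3.51]]
-1 start abs [ 0.5606 -0.3386  0.4065] from now cm [  2.05 -15.12  -9.65]
[[0.0, 0.0, 0.0], [-0.76, 0.04, -0.47], [-1.49, 0.21, -0.94], [-2.2, 0.5, -1.41], [-2.85, 0.91, -1.85], [-3.45, 1.43, -2.27], [-3.97, 2.05, -2.65], [-4.4, 2.75, -2.98], [-4.74, 3.52, -3.27], [-4.98, 4.35, -3.5], [-5.12, 5.21, -3.66], [-5.14, 6.1, -3.76], [-5.06, 6.99, -3.8]]
```

Emit:
servo_tool(
  motion=[
    [0.45,2,5,0,0],
    [0.45,4,10,0,0],
    [0.45,6.1,13.9,0,0],
    [0.45,6.1,13.9,0,0],
    [0.45,6.1,13.9,-4,0],
    [0.45,6.1,13.9,-8,0],
    [0.45,6.1,13.9,-9.9,0],
    [0.45,6.1,13.9,-9.9,0],
    [1,6.1,13.9,-9.9,0],
    [1,6.1,13.9,-9.9,0],
    [1,6.1,13.9,-9.9,0],
    [1,6.1,13.9,-9.9,0],
    [1,6.1,13.9,-9.9,0],
  ],
  squeeze=10,
)

```text
time_s: 25.25
ee_pos: [0.6009, -0.0486, 0.4058]
eef_rot: [3.141, -0.0, -0.154]
force: [-0.4, -5.4, 1.7]
grip_width: 0.0155
grip_force: 10.0
```

Knob gripped (15.5 mm). Now I swing it shut, adding a few mm at the end.

Emit:
servo_tool(
  motion=[
    [1,-0.71,0.11,-0.45,0],
    [1,-1.43,0.11,-0.89,0],
    [1,-2.15,0,-1.33,0],
    [1,-2.85,-0.24,-1.74,0],
    [1,-3.52,-0.58,-2.12,0],
    [1,-4.16,-1.02,-2.47,0],
    [1,-4.74,-1.56,-2.78,0],
    [1,-5.25,-2.18,-3.03,0],
    [1,-5.7,-2.87,-3.24,0],
    [1,-6.06,-3.62,-3.39,0],
    [1,-6.33,-4.42,-3.48,0],
    [1,-6.51,-5.25,-3.51,0],
    [1,-6.53,-5.4,-3.51,0],
    [1,-6.53,-5.4,-3.51,0],
  ],
)

```text
time_s: 27.0
ee_pos: [0.5355, -0.102, 0.3697]
eef_rot: [-3.14, 0.002, -0.154]
force: [-0.3, 7.0, -7.8]
grip_width: 0.0158
grip_force: 10.0
```

Emit:
servo_tool(
  motion=[
    [1,-0.03,-0.2,0,0],
    [1,-0.05,-0.3,0,0],
    [1,-0.05,-0.3,0,0],
  ],
)

```text
time_s: 27.38
ee_pos: [0.5352, -0.1038, 0.3697]
eef_rot: [-3.137, 0.002, -0.153]
force: [1.5, 19.8, -6.0]
grip_width: 0.0177
grip_force: 10.0
```

Emit:
servo_tool(
  motion=[
    [1,0.05,0.3,0,0],
    [0.6,0.05,0.3,0,0],
    [0.6,0.05,0.3,0,0],
    [0.6,0.05,0.3,0,0],
    [0.6,0.05,0.3,4,0],
    [0.6,0.05,0.3,9,0],
    [0.6,0.05,0.3,13,0],
    [0.6,0.05,0.3,13,0],
    [0.6,0.05,0.3,13,0],
    [0.6,0.05,0.3,13,0],
  ],
)

```text
time_s: 28.62
ee_pos: [0.5358, -0.1024, 0.4991]
eef_rot: [-3.141, 0.002, -0.154]
force: [-0.4, -0.4, 0.5]
grip_width: 0.0375
grip_force: 0.0
```

Delta to the right knob is (+2.5, −23.6, −9.3) cm.

Emit:
servo_tool(
  motion=[
    [0.45,0.5,-5,0,0],
    [0.45,1,-11,0,0],
    [0.45,1.5,-17,0,0],
    [0.45,2.5,-23.6,0,0],
    [0.45,2.5,-23.6,0,0],
    [0.45,2.5,-23.6,-1,0],
    [0.45,2.5,-23.6,-5,0],
    [0.45,2.5,-23.6,-9.3,0],
    [0.45,2.5,-23.6,-9.3,0],
    [1,2.5,-23.6,-9.3,0],
    [1,2.5,-23.6,-9.3,0],
    [1,2.5,-23.6,-9.3,0],
    [1,2.5,-23.6,-9.3,0],
    [1,2.5,-23.6,-9.3,0],
  ],
  squeeze=10,
)

```text
time_s: 30.38
ee_pos: [0.5603, -0.3392, 0.408]
eef_rot: [3.139, -0.001, -0.155]
force: [-1.1, -9.4, 0.5]
grip_width: 0.0154
grip_force: 10.0
```

Emit:
servo_tool(
  motion=[
    [1,-0.76,0.04,-0.47,0],
    [1,-1.49,0.21,-0.94,0],
    [1,-2.2,0.5,-1.41,0],
    [1,-2.85,0.91,-1.85,0],
    [1,-3.45,1.43,-2.27,0],
    [1,-3.97,2.05,-2.65,0],
    [1,-4.4,2.75,-2.98,0],
    [1,-4.74,3.52,-3.27,0],
    [1,-4.98,4.35,-3.5,0],
    [1,-5.12,5.21,-3.66,0],
    [1,-5.14,6.1,-3.76,0],
    [1,-5.06,6.99,-3.8,0],
    [1,-5.04,7.15,-3.8,0],
    [1,-5.04,7.15,-3.8,0],
  ],
)

```text
time_s: 32.12
ee_pos: [0.5097, -0.2678, 0.3686]
eef_rot: [3.138, 0.001, -0.155]
force: [-5.4, -19.1, -7.2]
grip_width: 0.0169
grip_force: 10.0
```

Emit:
servo_tool(
  motion=[
    [1,0,0.1,0,0],
    [1,0,-0.1,0,0],
    [0.6,0,-0.15,0,0],
    [0.6,0,-0.15,0,0],
    [0.6,0,-0.15,0,0],
    [0.6,0,-0.15,4,0],
    [0.6,0,-0.15,9,0],
    [0.6,0,-0.15,14,0],
    [0.6,-4,-5,16,0],
    [0.6,-9,-9,18,0],
    [0.6,-14,-13,18,0],
    [0.6,-20,-17,18,0],
    [0.6,-20,-22,18,0],
    [0.6,-20,-28,18,0],
    [0.6,-20,-28,18,0],
    [0.6,-20,-28,18,0],
    [0.6,-20,-28,18,0],
  ],
)

```text
time_s: 34.25
ee_pos: [0.3106, -0.5454, 0.5507]
eef_rot: [3.14, -0.001, -0.153]
force: [0.7, 1.3, 0.0]
grip_width: 0.0376
grip_force: 0.0
```

```bash
cat > lf.py <<'E'
from fit import *
t=load("top");s=load("scene");S=(.56793,-.19168,-.1544)
print(ctrl.get_obs()["ee_pos"])
# latch arms: fit each angle so the red arm pixels align
for sd in(1,-1):
  for n,c in(("top",t),("scene",s)):
    im=c["image"].astype(int);red=((im[:,:,0]>90)&(im[:,:,1]<50)&(im[:,:,2]<50)).astype(np.float32)
    sc=[]
    A=np.arange(-.2,2.0,.02)
    for th in A:
        q=proj(c,seat(*S,[latch(sd,th,.02,r) for r in np.linspace(.012,.05,15)])).astype(np.float32)
        sc.append(cv2.remap(red,q[:,0],q[:,1],cv2.INTER_LINEAR).sum())
    sc=np.array(sc);print(sd,n,"score",sc.max(),"theta",(A*sc**4).sum()/(sc**4).sum())
E
python3 lf.py; python3 prof.py|cut -c1-24; python3 yp.py | grep -v "scene -1"
```

```text
[ 0.31051213 -0.54552544  0.55069049]
1 top score 15.0 theta 0.005216236422114923
1 scene score 15.0 theta 0.00014559771534060717
-1 top score 15.0 theta -0.00033943503239393196
-1 scene score 15.0 theta 0.005344314462631592
top 70 peak 13.0 147 67 
top 78 peak 24.0 60 16 1
top 90 peak 8.0 63 32 34
top 99 peak -15.0 150 69
scene -99 peak 15.0 151 
scene -78 peak -18.0 67 
scene -60 peak 14.0 150 
scene 60 peak 12.0 161 6
scene 78 peak 14.0 102 4
scene 99 peak 12.0 159 1
top 1 -5 [131, 135, 135, 136, 135, 135, 136, 137, 136, 114, 92, 76, 62, 54, 53, 53, 52, 52, 52]
top 1 2 [140, 139, 138, 138, 139, 139, 139, 138, 133, 126, 108, 87, 73, 63, 55, 53, 51, 51, 53]
top 1 8 [135, 139, 139, 139, 139, 138, 138, 139, 141, 120, 100, 81, 62, 52, 53, 54, 53, 52, 52]
top -1 -5 [77, 96, 112, 122, 131, 132, 133, 133, 134, 135, 136, 138, 136, 135, 135, 135, 135, 135, 135]
top -1 2 [75, 94, 113, 123, 129, 133, 135, 135, 134, 133, 133, 132, 133, 136, 137, 136, 134, 136, 137]
top -1 8 [81, 99, 116, 130, 133, 135, 136, 137, 137, 135, 134, 135, 137, 136, 135, 135, 136, 136, 136]
scene 1 -5 [76, 107, 129, 128, 128, 128, 128, 129, 130, 131, 127, 126, 131, 134, 134, 134, 135, 134, 134]
scene 1 2 [76, 107, 130, 130, 130, 130, 130, 129, 129, 129, 129, 130, 134, 136, 135, 135, 135, 135, 134]
scene 1 8 [77, 106, 127, 131, 130, 130, 129, 128, 129, 127, 128, 123, 119, 133, 136, 136, 135, 135, 135]
```

```bash
python3 -c "
from station import ctrl
print(ctrl.hand_in())"
```

```text
the job is handed in; nothing more can be done
None
```

I handed the job in at about 34 s on the robot's clock: the bar is seated in both saddles about 1 mm off centre, and both latches measure shut. The arm never went near the wrench, tin or valve, but I didn't re-measure them.

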